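# Pack the gift carton with a spacer between the jars

## Robot

A 7-joint arm with a two-finger parallel gripper is mounted at the origin on the work surface. World frame = base frame: x ahead of the robot, y to its left, z up, the work surface at z = 0. Lengths are in mm, angles in rad, forces in N, time in s.
With the tool pointing down it reaches from about 425 to 1025 mm from the base axis. Payload 9.4 kg.
Tool frame: the origin (TCP) lies at the very end of the fingers, on their centre line; the grasp point (between the pads) lies 19 mm behind it (r.tcp_to_grasp is the distance from the TCP to the grasp point, in mm); z points along the fingers, y is the line along which they close (so a half turn about z gives the same grasp; the last joint's range is limited). The gripper opens to 93 mm and grips with 3 to 60 N. Pads are 15 mm wide; open, the fingers measure 128 mm over their backs; the gripper's body (75 mm by 188 mm) begins 65 mm behind the grasp point.
Start: joints at [-1.368, 0.599, -0.003, 1.599, 0.002, 0.943, -0.08], TCP at [200.223, 696.803, 218.618] pointing down, gripper open.
Joint ranges: [-2.57, 2.57], [-0.35, 1.97], [-1.29, 1.29], [0.11, 2.56], [-1.05, 4.19], [0.11, 1.86], [-2.63, 2.63]. Speed limits (rad/s): [2.22, 2.22, 3.01, 3.01, 3.14, 3.14, 3.14].

## Interface

Orientations are given as [roll, pitch, yaw] about the fixed x, y, z axes, in that order (R = Rz(yaw) Ry(pitch) Rx(roll)).
In Python, from plant import r gives the robot as it stands.
- The arm moves only by the tool move_arm, never from a script. Its arguments are lists of equal length, an entry for each row: "claw": the closure, from 0 (fully open) to 1 (shut); "linear": the shift along the tool's x, y, z in cm, a list of three; "delta_rot": the turn, a rotation vector about the tool's x, y, z in rad, a list of three. In form: {"claw": [claw, ...], "linear": [[x, y, z], ...], "delta_rot": [[ax, ay, az], ...]}. A call has 1 to 20 rows; each row is the pose to reach, as a shift and turn from the pose commanded when the call began, along the tool's axes at that moment; what a row does not reach only later rows make up. A row lasts 1/10 s, in which the tool goes at most 50 mm and 8.59 degrees, less where a joint would pass 70% of its speed; a pose out of reach is approached as far as the arm can. A call with a gripper value outside its range is refused whole. The fingers move at their own pace and stop on an object; the grip force is fixed at half the most. Time passes only in rows, so rows that repeat a pose let the fingers close. It gives the time, the measured TCP pose, the force, the opening and the grip force at its end, in the units of the state.
- r.observe(): the state, without advancing time (a new reading comes with each control period).
- r.capture(name): name is "scene" or "top" or "wrist"; returns (picture, depth): 400x640x3 uint8, red, green, blue; 400x640 float32, mm along the optical axis (not along the pixel's ray), 0 where there is no reading.
- r.calibration(name): a dict with "camera_matrix" (3x3 intrinsics, pixels), "rvec" (rotation vector, rad) and "tvec" (3), from world to camera coordinates, as OpenCV has them. Camera axes: x right, y down, z forward; pixel columns grow to the right and rows downward; lengths in mm; the calibration is good to about 2 mm. A picture is of the moment at which its call begins: read the wrist's pose just before it. calibration takes no time and is no camera call; for the wrist camera it gives the pose at the moment of the call.
- r.finish_job(): hands the job in; it is judged then, once.
Trained networks look in the newest picture that a camera, given by its name, has taken for a name from the list of things; names that differ only in an ending like _2 or _b are one class to them, and where a whole thing is asked for, a point or a joint stands for the part that bears it (a point fixed in the world has none). Each returns a list of dicts, best first, with "conf" (0 to 1); they miss things now and then, are a little off and sometimes report something else, mostly with a low value. They report only what shows in the picture. A call takes as long as a camera call. They do not tell look-alikes from the thing itself.
- r.look_for(camera, thing): "at" ([x, y, z] in mm, in the coordinates of the camera as it stood for that picture, good to about 4 mm: the middle of the surface that is visible of it).
- r.cut_out(camera, thing): "mask" (400x640 bool, what is visible of it).
- r.pinpoint(camera, thing): "at" ([x, y, z] in mm, in the coordinates of the camera as it stood for that picture, good to about 4 mm: a listed point, or the origin of a listed thing).
The state is a dict: "t": time; "joint_positions": joint angles; "qvel": joint speeds; "effort": joint torques, N m; "ee_pos": TCP position; "eef_rot": TCP orientation; "ft_force": force on the tool from outside, world axes, zero at the start; "ft_torque": the same for the moment, N m; "grip_width": finger opening in mm; "finger_force": force on a finger pad.
Only numpy, scipy, OpenCV 4.12 (cv2) and the standard library are available. Lean on these libraries where they do the work, as an engineer would, in place of code of your own. Each camera call takes 0.05 s, during which the arm holds its last target. There are 200 camera calls.

## Task

Pack the open shallow carton: first pull the upright cardboard spacer out of the gap between the two sealed parcels and stand it upright, squarely across the middle of the carton, so that no glass goes in before it. Then set the two glass jars down gently and upright, without dropping them: the tall jar in the centre of the bay on the side of the flap with the white label, the squat jar in the centre of the bay on the other side of the spacer, and once that stands set the small tin upright and centred on top of the squat jar. Leave the tape roll, the steel bowl and the labeller where they are.

Things in the scene. Friction and masses are not known exactly. Their poses are not given: they have to be found in the camera images.
- carton: Open cardboard carton, fixed, at any yaw; 288 x 158 mm, 35 mm high, walls and floor 4 mm (inside 280 x 150). Origin: centre of underside, on the bench; x along its length, y across, z up. A level flap, 26 x 120 mm, with a white label, sticks out at rim height from its +x end only. With the spacer at x = 0 (its thickness along x) the bay centres are x = +75 mm (flap side) and x = -75 mm, y = 0.
- parcels: Two sealed cardboard parcels side by side, fixed to the bench, each 70 x 110 mm and 50 mm high, with a vertical gap 24 mm wide between them (open at both ends) in which the spacer stands. Origin: on the bench at the centre of the gap; x points across the gap, y along it, z up.
- spacer_mid (a point): Centre of the loose spacer, a stiff slab of honeycomb cardboard 20 mm thick (its x), 80 mm wide (its y) and 92 mm high (its z, up), 60 g or so; the point is 46 mm above its underside. At the start it stands on the bench in the gap between the parcels, its top edge 42 mm above their tops.
- tall_jar_mid (a point): Centre of the tall jar: amber glass with paper band and white lid, straight round, 54 mm diameter, 100 mm high, about 300 g; the point is 50 mm above its underside. z is up along the jar. Stands on the bench.
- squat_jar_mid (a point): Centre of the squat jar: amber glass with paper band and flat white lid, straight round, 62 mm diameter, 60 mm high, about 250 g; the point is 30 mm above its underside. z is up along the jar; the lid's flat top is 60 mm diameter. Stands on the bench.
- tin_mid (a point): Centre of the small closed metal tin: round, 46 mm diameter, 32 mm high, about 80 g; the point is 16 mm above its underside. z is up. Stands on the bench.
- tape_roll: Bystander: roll of brown parcel tape lying flat, 100 mm diameter, 48 mm high. Origin: centre of its underside.
- bowl: Bystander: steel bowl, 110 mm diameter, 50 mm high. Origin: centre of its underside.
- labeller: Bystander: small white label dispenser, 60 x 90 mm, about 54 mm high. Origin: centre of its underside.
Mind the look-alikes: they are no part of the job. Of the things that look like the part that bears tin_mid, take the one that is farthest to the robot's right at the start.

How it is judged:
By the outcome, as a careful person would: the job done as asked, in the order asked, and still so for the second after the job is handed in, with the robot touching nothing.
It also fails if it takes over 144 s, if anything falls off the work surface, if the arm or the gripper's body presses on something with over 40 N, if the wrist force passes 120 N, or if a joint passes its speed limit or range.

## Working session

There is one attempt and no reset: what is moved stays moved. The work goes in short steps, Python scripts to look and compute and a tool call to move; the robot and the scene stay as the last step left them, time stands still between calls to the robot, and variables do not carry over. Pictures are saved under pics/ and viewed, at most 14 in all, crops included, and the job is handed in when it is done.

Besides the shell and the picture viewer there is one more tool, called after ">>>" as name(argument=value, ...) on one line, values as JSON. move_arm: Moves the arm, as the interface text tells. Its arguments: {"type":"object","properties":{"claw":{"type":"array","items":{"type":"number"}},"linear":{"type":"array","items":{"type":"array","items":{"type":"number"}}},"delta_rot":{"type":"array","items":{"type":"array","items":{"type":"number"}}}},"required":["claw","linear","delta_rot"]}

```bash
mkdir -p pics; ls
cat > h.py <<'E'
import numpy as np, cv2
from plant import r
from scipy.spatial.transform import Rotation as R
def cam(n):
    c=r.calibration(n); return np.array(c["camera_matrix"]),cv2.Rodrigues(np.array(c["rvec"],float))[0],np.array(c["tvec"],float).ravel()
def w(n,p):
    K,Rm,t=cam(n); return Rm.T@(np.asarray(p,float)-t)
def cloud(n,d):
    K,Rm,t=cam(n); v,u=np.mgrid[:400,:640]
    P=np.stack([(u-K[0,2])/K[0,0]*d,(v-K[1,2])/K[1,1]*d,d],-1)
    return (P-t)@Rm
def save(n,img): cv2.imwrite("pics/"+n+".png",cv2.cvtColor(img,cv2.COLOR_RGB2BGR))
E
python3 - <<'E'
from h import *
np.set_printoptions(precision=1,suppress=True)
for c in ("scene","top"):
    p,d=r.capture(c); save(c+"0",p); np.save(c+"0.npy",d)
    for th in ["carton","parcels","spacer_mid","tall_jar_mid","squat_jar_mid","tin_mid","tape_roll","bowl","labeller"]:
        for q in r.pinpoint(c,th): print(c,th,round(q["conf"],2),w(c,q["at"]))
print(r.observe())
E
```

```text
pics
scene carton 0.82 [ 505.3 -270.     1.9]
scene carton 0.58 [796.  -11.4   2.7]
scene parcels 0.83 [529.8 307.7   3.2]
scene parcels 0.71 [ 506.5 -270.5    0.2]
scene spacer_mid 0.56 [528.9 308.6  44.6]
scene tall_jar_mid 0.92 [684.7 -17.2  54.9]
scene squat_jar_mid 0.89 [453.2   7.   31.6]
scene tin_mid 0.85 [478.4 118.   17.3]
scene tin_mid 0.73 [563.  102.7  14.9]
scene tin_mid 0.72 [641.6  81.5  14.1]
scene tin_mid 0.71 [560.7   8.3  17.5]
scene tape_roll 0.91 [794.8 -13.3  -1.1]
scene labeller 0.64 [ 774.6 -163.9    0.7]
top carton 0.94 [ 505.6 -274.8    1.5]
top parcels 0.95 [529.4 304.2  -2. ]
top tall_jar_mid 0.64 [681.7 -21.   57. ]
top squat_jar_mid 0.81 [456.6   7.2  26.6]
top tin_mid 0.9 [635.3  77.1  17.7]
top tin_mid 0.79 [563.4  99.6  20.1]
top tin_mid 0.75 [477.3 112.9  17.1]
top tin_mid 0.56 [556.5  -0.7  16.6]
top tape_roll 0.92 [797.  -18.1  -0.5]
top bowl 0.83 [785.1 195.1   3.8]
top labeller 0.64 [ 778.7 -166.4   -1.1]
{'t': 1.0, 'joint_positions': array([-1.4,  0.6, -0. ,  1.6,  0. ,  0.9, -0.1]), 'qvel': array([ 0.,  0., -0.,  0.,  0., -0.,  0.]), 'effort': array([  0. , -76.5,   1.5, -25.3,  -0.1,   0. ,   0. ]), 'ee_pos': array([200.3, 696.8, 218.6]), 'eef_rot': array([3.1, 0. , 2.9]), 'ft_force': array([-0.6, -0.1, -0.3]), 'ft_torque': array([-0., -0., -0.]), 'finger_force': 0.0, 'grip_width': 93.16880601026578}
```

View pics/top0.png

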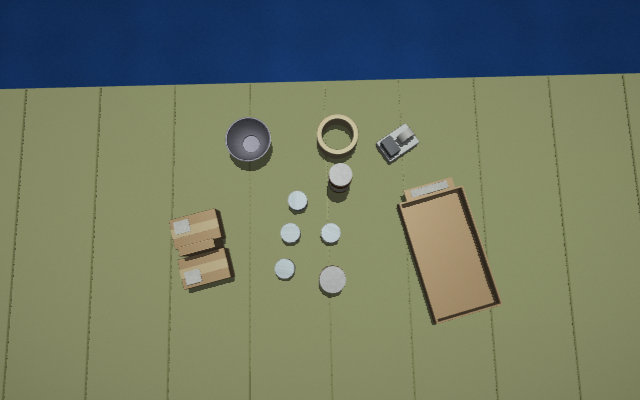

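View pics/scene0.png

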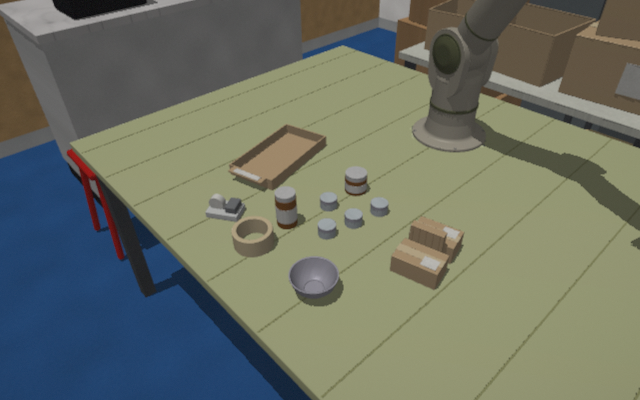

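The top view shows the carton at (448,255) with its labelled flap at the far end (430,189), the parcels and spacer at (200,250), and four tins. The tin farthest right is at (331,233). Next I refine the poses from depth.

```bash
cat >> h.py <<'E'
def rect(P):
    (c,s,a)=cv2.minAreaRect(P[:,:2].astype(np.float32)); 
    if s[0]<s[1]: s=(s[1],s[0]); a+=90
    return np.round(c,1),np.round(s,1),round((a+90)%180-90,2)  # angle of long side, deg
def sel(C,d,c,rad,z0,z1):
    return C[(d>0)&(np.hypot(C[...,0]-c[0],C[...,1]-c[1])<rad)&(C[...,2]>z0)&(C[...,2]<z1)]
E
python3 - <<'E'
from h import *
np.set_printoptions(precision=1,suppress=True)
for n in ("top","scene"):
    d=np.load(n+"0.npy"); C=cloud(n,d)
    print(n)
    for nm,c,rad,z0,z1 in [("table",(650,-80),40,-20,20),("carton",(505,-272),200,22,50),("parcel",(529,306),110,40,60),("spacer",(529,306),70,75,110),("tall",(683,-19),50,90,115),("squat",(455,7),50,52,70),("tin",(559,3),40,26,40)]:
        P=sel(C,d,c,rad,z0,z1)
        if len(P)>5: print(nm,len(P),P.mean(0),np.median(P[:,2]),*rect(P))
    P=sel(C,d,(529,306),70,75,110)
    m,V=P[:,:2].mean(0),np.linalg.svd(P[:,:2]-P[:,:2].mean(0),full_matrices=False)[2]; print(V[0],np.degrees(np.arctan2(V[0,1],V[0,0])))
E
```

```text
top
table 827 [649.8 -80.    0.9] 0.9178373866640308 [649.7 -80.1] [78.8 77.3] 88.03
carton 1720 [ 548.1 -265.9   34.1] 35.343125032139156 [ 517.4 -270.1] [315.3 159.8] 14.57
parcel 2978 [528.4 303.3  51. ] 51.112043770249926 [529.8 305. ] [164.4 111.3] 13.68
spacer 372 [530.7 297.4  91.7] 92.42787146419252 [530.7 299.7] [81.2 20.2] -76.44
tall 434 [683.5 -21.6 100.7] 100.90750887487083 [684.2 -21.3] [51.2 49.5] -0.54
squat 563 [452.5   1.3  60.8] 60.89255497280265 [452.7   1.2] [57.7 56.3] -1.3
tin 310 [559.2   2.5  32.8] 32.683890728596054 [559.1   2.5] [44.8 44.7] -1.6
[ 0.2 -1. ] -76.52639173900133
scene
table 88 [671.2 -94.8  -0.4] -0.23741832566761445 [658.8 -75.8] [78.2 55.2] -60.83
carton 1001 [ 539.5 -256.9   31.1] 32.2285527374327 [ 518.3 -264.7] [320.2 164.6] 14.36
parcel 1919 [548.6 320.4  49.9] 50.06663810002457 [530.6 309.9] [168.  110.5] 13.7
spacer 412 [535.6 307.1  87.7] 90.47435313027198 [532.1 304.4] [80.2 24.2] -77.59
tall 276 [688.3 -13.2  98.5] 99.21756560941733 [686.5 -15.4] [54.2 49.9] 49.31
squat 252 [456.2   8.8  59. ] 59.28338842469554 [453.7   6.9] [61.5 58. ] 34.21
tin 176 [562.4   9.2  31. ] 31.040041776505795 [561.4   8. ] [45.6 45.2] -88.17
[-0.2  1. ] 103.81417490463024
```

```bash
cat >> h.py <<'E'
def plan(*pts):
    "pts: (x,y,z,angle in deg of the tool y axis); prints row values"
    o=r.observe(); Rc=R.from_euler("xyz",o["eef_rot"]); 
    for x,y,z,a in pts:
        c=[R.from_euler("xyz",[np.pi,0,np.radians(a+90+k)]) for k in (0,180)]
        dv=min(((Rc.inv()*q).as_rotvec() for q in c),key=np.linalg.norm)
        print("lin",np.round(Rc.inv().apply(np.array([x,y,z])-o["ee_pos"])/10,2),"rot",np.round(dv,3),"deg",round(np.degrees(np.linalg.norm(dv)),1))
E
python3 -c "
from h import *
print(r.observe()['eef_rot']); plan((530,302,250,13.6))"
```

```text
[3.14159043e+00 5.34949728e-05 2.86176496e+00]
lin [-42.6  -28.84  -3.14] rot [0.    0.    1.054] deg 60.4
```

>>> move_arm(claw=[0, 0, 0, 0, 0, 0, 0, 0, 0, 0, 0, 0, 0, 0, 0, 0], linear=[[-42.6, -28.84, -3.14], [-42.6, -28.84, -3.14], [-42.6, -28.84, -3.14], [-42.6, -28.84, -3.14], [-42.6, -28.84, -3.14], [-42.6, -28.84, -3.14], [-42.6, -28.84, -3.14], [-42.6, -28.84, -3.14], [-42.6, -28.84, -3.14], [-42.6, -28.84, -3.14], [-42.6, -28.84, -3.14], [-42.6, -28.84, -3.14], [-42.6, -28.84, -3.14], [-42.6, -28.84, -3.14], [-42.6, -28.84, -3.14], [-42.6, -28.84, -3.14]], delta_rot=[[0, 0, 1.054], [0, 0, 1.054], [0, 0, 1.054], [0, 0, 1.054], [0, 0, 1.054], [0, 0, 1.054], [0, 0, 1.054], [0, 0, 1.054], [0, 0, 1.054], [0, 0, 1.054], [0, 0, 1.054], [0, 0, 1.054], [0, 0, 1.054], [0, 0, 1.054], [0, 0, 1.054], [0, 0, 1.054]])

```text
t: 2.6
ee_pos: [529.2, 303.2, 249.9]
eef_rot: [-3.141, -0.0, 1.81]
ft_force: [0.2, -0.0, -0.3]
grip_width: 93.1
finger_force: 0.0
```

```bash
cat >> h.py <<'E'
def wrist(c,rad,z0,z1,name=None):
    p,d=r.capture("wrist"); C=cloud("wrist",d)
    if name: save(name,p); np.save(name+".npy",d)
    P=sel(C,d,c,rad,z0,z1)
    if len(P)>5: print(len(P),"mean",P.mean(0).round(1),"medz",round(float(np.median(P[:,2])),1),*rect(P))
    return p,d,C,P
E
python3 - <<'E'
from h import *
o=r.observe(); print(o["ee_pos"],o["eef_rot"])
p,d,C,P=wrist((530,302),80,80,105,"w1")
P=sel(C,d,(530,302),120,42,60); print(len(P),rect(P) if len(P)>5 else 0)
print(C[200,320],C[0,0],C[399,639])
E
```

```text
[529.17698068 303.22340537 249.90295886] [-3.14130207e+00 -1.50426928e-04  1.80994882e+00]
1824 mean [529.5 303.6  92. ] medz 92.1 [529.9 301.9] [79.5 20.3] -76.8
14233 (array([528.6, 307.1]), array([164.4, 110.2]), 13.7)
[528.34582289 293.3886881   92.19726787] [160.53993601 399.99123666   0.66374505] [578.18315253 338.31119465 363.12290882]
```

View pics/w1.png

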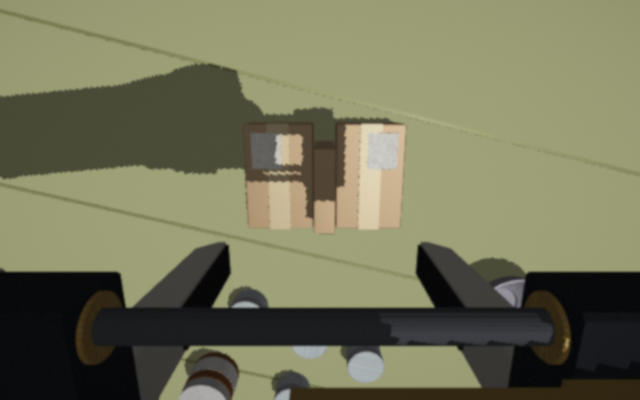

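The wrist view shows the spacer's top edge at columns 315–335, clear between the parcels. I grasp it across its thickness.

```bash
python3 -c "
from h import *
plan((529.9,301.9,90,13.3),(529.9,301.9,59,13.3))"
```

```text
lin [-0.12  0.03 15.99] rot [-0.    -0.     0.007] deg 0.4
lin [-0.12  0.03 19.09] rot [-0.    -0.     0.007] deg 0.4
```

>>> move_arm(claw=[0, 0, 0, 0, 0, 0, 0, 0], linear=[[-0.1, 0, 5], [-0.1, 0, 10], [-0.1, 0, 14], [-0.1, 0, 16], [-0.1, 0, 17.5], [-0.1, 0, 18.5], [-0.1, 0, 19.1], [-0.1, 0, 19.1]], delta_rot=[[0, 0, 0.007], [0, 0, 0.007], [0, 0, 0.007], [0, 0, 0.007], [0, 0, 0.007], [0, 0, 0.007], [0, 0, 0.007], [0, 0, 0.007]])

```text
t: 3.45
ee_pos: [530.4, 301.2, 59.1]
eef_rot: [3.141, -0.0, 1.801]
ft_force: [0.2, 0.1, 0.3]
grip_width: 93.2
finger_force: 0.0
```

>>> move_arm(claw=[1, 1, 1, 1, 1, 1, 1, 1, 1, 1, 1, 1], linear=[[0, 0, 0], [0, 0, 0], [0, 0, 0], [0, 0, 0], [0, 0, 0], [0, 0, 0], [0, 0, 0], [0, 0, 0], [0, 0, 0], [0, 0, 0], [0, 0, 0], [0, 0, 0]], delta_rot=[[0, 0, 0], [0, 0, 0], [0, 0, 0], [0, 0, 0], [0, 0, 0], [0, 0, 0], [0, 0, 0], [0, 0, 0], [0, 0, 0], [0, 0, 0], [0, 0, 0], [0, 0, 0]])

```text
t: 4.65
ee_pos: [530.2, 301.0, 59.0]
eef_rot: [-3.141, 0.0, 1.801]
ft_force: [0.0, 0.5, -0.3]
grip_width: 19.7
finger_force: 30.0
```

>>> move_arm(claw=[1, 1, 1, 1, 1, 1, 1, 1, 1, 1, 1], linear=[[0, 0, -0.5], [0, 0, -1.5], [0, 0, -3], [0, 0, -5], [0, 0, -7], [0, 0, -9], [0, 0, -11.5], [0, 0, -14], [0, 0, -16.5], [0, 0, -16.5], [0, 0, -16.5]], delta_rot=[[0, 0, 0], [0, 0, 0], [0, 0, 0], [0, 0, 0], [0, 0, 0], [0, 0, 0], [0, 0, 0], [0, 0, 0], [0, 0, 0], [0, 0, 0], [0, 0, 0]])

```text
t: 5.75
ee_pos: [530.3, 301.1, 225.3]
eef_rot: [3.14, -0.001, 1.801]
ft_force: [-0.3, 0.2, -0.9]
grip_width: 19.8
finger_force: 30.0
```

```bash
python3 -c "
from h import *
print(r.observe()['ee_pos'])
plan((470,15,240,13.5),(505,-271,224,14.5))"
```

```text
[530.29706422 301.13502635 225.3151201 ]
lin [-26.48 -12.4   -1.52] rot [ 0.002 -0.001 -0.005] deg 0.3
lin [-5.513e+01 -1.552e+01  5.000e-02] rot [ 0.002 -0.001 -0.023] deg 1.3
```

>>> move_arm(claw=[1, 1, 1, 1, 1, 1, 1, 1, 1, 1, 1, 1, 1, 1, 1, 1, 1, 1, 1, 1], linear=[[-1.5, -0.4, 0], [-4, -1.1, 0], [-7.5, -2.1, 0], [-11, -3.1, 0], [-14.5, -4.1, 0], [-18, -5.1, 0], [-21.5, -6.1, 0], [-25, -7, 0], [-28.5, -8, 0], [-32, -9, 0], [-35.5, -10, 0], [-39, -11, 0], [-42.5, -12, 0], [-46, -13, 0], [-49.5, -14, 0], [-52, -14.7, 0], [-54, -15.2, 0], [-55.1, -15.5, 0], [-55.1, -15.5, 0], [-55.1, -15.5, 0]], delta_rot=[[0, 0, 0], [0, 0, 0], [0, 0, 0], [0, 0, 0], [0, 0, 0], [0, 0, 0], [0, 0, 0], [0, 0, 0], [0, 0, 0], [0, 0, -0.01], [0, 0, -0.023], [0, 0, -0.023], [0, 0, -0.023], [0, 0, -0.023], [0, 0, -0.023], [0, 0, -0.023], [0, 0, -0.023], [0, 0, -0.023], [0, 0, -0.023], [0, 0, -0.023]])

```text
t: 7.75
ee_pos: [504.4, -270.1, 223.5]
eef_rot: [-3.141, -0.001, 1.824]
ft_force: [-0.5, -0.2, -0.0]
grip_width: 19.6
finger_force: 30.0
```

Run:
```python
from h import *
o=r.observe(); print(o["ee_pos"],o["eef_rot"])
p,d,C,P=wrist((505,-272),190,29,41,"w2")
```

```text
[ 504.44846554 -270.08752302  223.51087131] [-3.14077363e+00 -1.05204536e-03  1.82393598e+00]
6975 mean [ 569.3 -247.4   34.9] medz 35.2 [ 517.2 -267.7] [315.8 157.5] 14.58
```

View pics/w2.png

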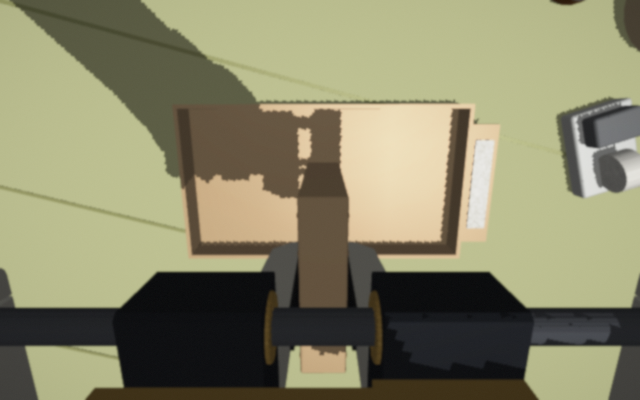

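The wrist view shows the whole carton rim (180–475 by 100–255), with the flap to the right. Carton centre is about (504.6, -271), yaw 14.6°. The spacer hangs straight, so I lower it.

```bash
python3 -c "
from h import *
plan((504.8,-271.8,64,14.6),(504.8,-271.8,62.5,14.6))"
```

```text
lin [-0.23 -0.04 15.96] rot [-0.001 -0.001 -0.001] deg 0.1
lin [-0.23 -0.04 16.11] rot [-0.001 -0.001 -0.001] deg 0.1
```

>>> move_arm(claw=[1, 1, 1, 1, 1, 1, 1, 1, 1, 1, 1, 1, 1], linear=[[-0.1, 0, 2], [-0.1, 0, 5], [-0.1, 0, 8], [-0.1, 0, 11], [-0.1, 0, 13], [-0.1, 0, 14.3], [-0.1, 0, 15], [-0.1, 0, 15.4], [-0.1, 0, 15.6], [-0.1, 0, 15.8], [-0.1, 0, 15.9], [-0.1, 0, 16.0], [-0.1, 0, 16.0]], delta_rot=[[0, 0, 0], [0, 0, 0], [0, 0, 0], [0, 0, 0], [0, 0, 0], [0, 0, 0], [0, 0, 0], [0, 0, 0], [0, 0, 0], [0, 0, 0], [0, 0, 0], [0, 0, 0], [0, 0, 0]])

```text
t: 9.1
ee_pos: [505.3, -271.8, 64.2]
eef_rot: [3.141, 0.0, 1.824]
ft_force: [-0.1, 0.7, -0.1]
grip_width: 20.0
finger_force: 30.0
```

>>> move_arm(claw=[1, 1, 1, 1, 1], linear=[[0, 0, 0.05], [0, 0, 0.1], [0, 0, 0.13], [0, 0, 0.16], [0, 0, 0.16]], delta_rot=[[0, 0, 0], [0, 0, 0], [0, 0, 0], [0, 0, 0], [0, 0, 0]])

```text
t: 9.6
ee_pos: [505.3, -271.8, 62.9]
eef_rot: [3.141, 0.0, 1.824]
ft_force: [-1.3, 1.3, 5.2]
grip_width: 19.8
finger_force: 30.0
```

>>> move_arm(claw=[0.78, 0.75, 0.7, 0.6, 0.5, 0.5, 0.5, 0.5, 0.5, 0.5, 0.5, 0.5, 0.5, 0.5], linear=[[0, 0, 0], [0, 0, 0], [0, 0, 0], [0, 0, 0], [0, 0, 0], [0, 0, 0], [0, 0, 0], [0, 0, -1], [0, 0, -3], [0, 0, -6], [0, 0, -10], [0, 0, -14], [0, 0, -18], [0, 0, -18]], delta_rot=[[0, 0, 0], [0, 0, 0], [0, 0, 0], [0, 0, 0], [0, 0, 0], [0, 0, 0], [0, 0, 0], [0, 0, 0], [0, 0, 0], [0, 0, 0], [0, 0, 0], [0, 0, 0], [0, 0, 0], [0, 0, 0]])

```text
t: 11.0
ee_pos: [507.1, -273.3, 248.2]
eef_rot: [3.134, 0.005, 1.823]
ft_force: [0.5, -0.7, -0.2]
grip_width: 46.2
finger_force: 0.0
```

Run:
```python
from h import *
o=r.observe(); print(o["ee_pos"],o["eef_rot"])
p,d,C,P=wrist((505,-271),60,85,110,"w3")
P=sel(C,d,(505,-271),190,29,41); print(rect(P))
P=sel(C,d,(505,-271),60,60,110); print(rect(P))
for s in ("top","scene"):
    p,d=r.capture(s); C=cloud(s,d); save(s+"1",p); P=sel(C,d,(505,-271),60,85,110); print(len(P),rect(P) if len(P)>5 else 0)
plan((560,-20,230,0),(684.5,-19,180,45))
```

```text
[ 507.10060127 -273.27507005  248.20451645] [3.13443977 0.00505069 1.8233141 ]
1897 mean [ 502.3 -268.5   93.4] medz 93.4 [ 502.8 -269.9] [80.1 20.5] -75.37
(array([ 515.4, -267.3]), array([315.1, 158.2]), 14.53)
(array([ 502.8, -269.9]), array([80.2, 20.5]), -75.49)
360 (array([ 505.2, -272.9]), array([80.9, 20. ]), -75.43)
161 (array([ 507.1, -267. ]), array([81.8, 25.5]), -75.59)
lin [22.96 11.63  1.26] rot [ 0.    -0.     0.253] deg 14.5
lin [19.94 23.71  6.26] rot [ 0.    -0.    -0.532] deg 30.5
```

View pics/w3.png

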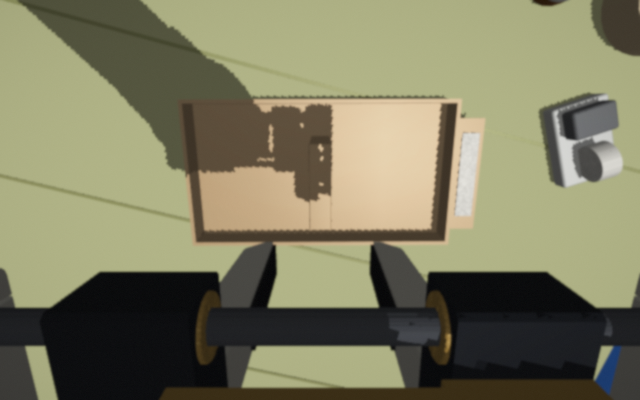

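Spacer stands centred at (502.8, -269.9) against a carton centre of (502.8, -270.6) in the same picture, and squarely aligned. Next I go to the tall jar.

```bash
python3 -c "
from h import *
plan((684.5,-20,200,-75))"
```

```text
lin [19.84 23.68  4.26] rot [ 0.    -0.     1.562] deg 89.5
```

>>> move_arm(claw=[0, 0, 0, 0, 0, 0, 0, 0, 0, 0, 0, 0, 0, 0, 0, 0, 0], linear=[[3, 3.6, 0], [6, 7.1, 0], [9, 10.7, 0], [12, 14.2, 0.5], [15, 17.8, 1], [18, 21.5, 2], [19.9, 23.6, 3], [19.9, 23.6, 4], [19.9, 23.6, 4], [19.9, 23.6, 4], [19.9, 23.6, 4], [19.9, 23.6, 4], [19.9, 23.6, 4], [19.9, 23.6, 4], [19.9, 23.6, 4], [19.9, 23.6, 4], [19.9, 23.6, 4]], delta_rot=[[0, 0, 0.14], [0, 0, 0.28], [0, 0, 0.42], [0, 0, 0.56], [0, 0, 0.7], [0, 0, 0.84], [0, 0, 0.98], [0, 0, 1.12], [0, 0, 1.26], [0, 0, 1.4], [0, 0, 1.5], [0, 0, 1.562], [0, 0, 1.562], [0, 0, 1.562], [0, 0, 1.562], [0, 0, 1.562], [0, 0, 1.562]])

```text
t: 12.85
ee_pos: [683.8, -20.1, 202.5]
eef_rot: [-3.141, -0.0, 0.262]
ft_force: [-0.0, 0.4, -0.3]
grip_width: 93.2
finger_force: 0.0
```

Run:
```python
from h import *
o=r.observe(); print(o["ee_pos"],o["eef_rot"],o["joint_positions"])
p,d,C,P=wrist((684,-19),45,93,108,"w4")
if len(P)>5: print(cv2.minEnclosingCircle(P[:,:2].astype(np.float32)))
for q in r.pinpoint("wrist","tall_jar_mid"): print(q["conf"],w("wrist",q["at"]))
```

```text
[683.83174342 -20.14374401 202.45505893] [-3.14143879e+00 -7.66147764e-05  2.62113539e-01] [-0.50884103  0.67792904  0.76526103  1.74644242 -0.56355417  0.95031243
 -0.82313113]
3479 mean [684.9 -19.5 100. ] medz 100.0 [684.2 -19.8] [51.8 51.4] 40.92
((683.8798217773438, -19.531253814697266), 26.317630767822266)
```

View pics/w4.png

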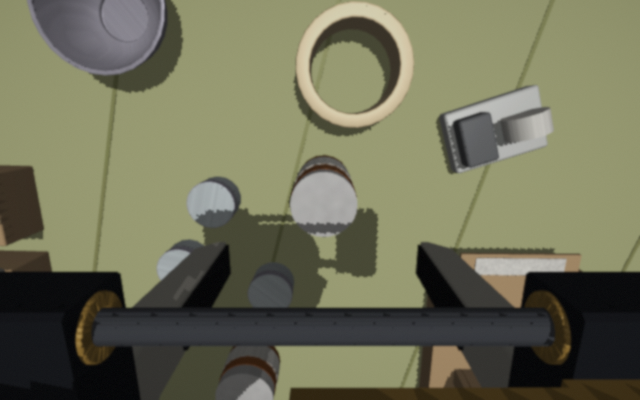

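The jar lid is at (324,200) in the wrist view, centred between the fingers with nothing in the finger lanes. I descend and grip.

>>> move_arm(claw=[0, 0, 0, 0, 0, 0, 0, 0, 0, 0], linear=[[0, 0, 3], [0, 0, 6], [0, 0, 8], [0, 0, 10], [0, 0, 12], [0, 0, 14], [0, 0, 15], [0, 0, 15.7], [0, 0, 15.7], [0, 0, 15.7]], delta_rot=[[0, 0, 0], [0, 0, 0], [0, 0, 0], [0, 0, 0], [0, 0, 0], [0, 0, 0], [0, 0, 0], [0, 0, 0], [0, 0, 0], [0, 0, 0]])

```text
t: 13.95
ee_pos: [684.3, -20.2, 46.1]
eef_rot: [3.141, -0.001, 0.262]
ft_force: [-0.1, 0.5, -0.3]
grip_width: 93.2
finger_force: 0.0
```

>>> move_arm(claw=[1, 1, 1, 1, 1, 1, 1, 1, 1, 1, 1, 1], linear=[[0, 0, 0], [0, 0, 0], [0, 0, 0], [0, 0, 0], [0, 0, 0], [0, 0, 0], [0, 0, 0], [0, 0, 0], [0, 0, 0], [0, 0, 0], [0, 0, 0], [0, 0, 0]], delta_rot=[[0, 0, 0], [0, 0, 0], [0, 0, 0], [0, 0, 0], [0, 0, 0], [0, 0, 0], [0, 0, 0], [0, 0, 0], [0, 0, 0], [0, 0, 0], [0, 0, 0], [0, 0, 0]])

```text
t: 15.15
ee_pos: [684.0, -20.3, 45.5]
eef_rot: [3.141, -0.0, 0.262]
ft_force: [0.2, -1.6, 1.0]
grip_width: 53.5
finger_force: 30.0
```

>>> move_arm(claw=[1, 1, 1, 1, 1, 1, 1, 1, 1, 1], linear=[[0, 0, -0.3], [0, 0, -0.8], [0, 0, -2], [0, 0, -4], [0, 0, -6.5], [0, 0, -9], [0, 0, -11.5], [0, 0, -13], [0, 0, -13], [0, 0, -13]], delta_rot=[[0, 0, 0], [0, 0, 0], [0, 0, 0], [0, 0, 0], [0, 0, 0], [0, 0, 0], [0, 0, 0], [0, 0, 0], [0, 0, 0], [0, 0, 0]])

```text
t: 16.15
ee_pos: [683.5, -19.6, 175.0]
eef_rot: [-3.141, 0.0, 0.262]
ft_force: [-0.3, 0.3, -4.0]
grip_width: 54.0
finger_force: 30.0
```

Run:
```python
from h import *
c=np.array([504.4,-271.]);a=np.radians(14.5);u=np.array([np.cos(a),np.sin(a)])
print(c+75*u,c-75*u); t=c+75*u
plan((*t,175,-75.4),(*t,50,-75.4))
```

```text
[ 577.01107303 -252.2214997 ] [ 431.78892697 -289.7785003 ]
lin [-16.31  19.71  -0.  ] rot [-0.001  0.     0.007] deg 0.4
lin [-16.31  19.71  12.5 ] rot [-0.001  0.     0.007] deg 0.4
```

>>> move_arm(claw=[1, 1, 1, 1, 1, 1, 1, 1, 1, 1, 1, 1, 1, 1], linear=[[-0.7, 0.8, 0], [-2, 2.4, 0], [-3.6, 4.4, 0], [-5.3, 6.4, 0], [-7, 8.4, 0], [-8.7, 10.5, 0], [-10.4, 12.6, 0], [-12.1, 14.7, 0], [-13.8, 16.8, 0], [-15, 18.3, 0], [-15.9, 19.3, 0], [-16.25, 19.75, 0], [-16.25, 19.75, 0], [-16.25, 19.75, 0]], delta_rot=[[0, 0, 0], [0, 0, 0], [0, 0, 0], [0, 0, 0], [0, 0, 0.007], [0, 0, 0.007], [0, 0, 0.007], [0, 0, 0.007], [0, 0, 0.007], [0, 0, 0.007], [0, 0, 0.007], [0, 0, 0.007], [0, 0, 0.007], [0, 0, 0.007]])

```text
t: 17.55
ee_pos: [578.3, -252.1, 175.2]
eef_rot: [-3.141, -0.0, 0.256]
ft_force: [0.3, 0.4, -3.5]
grip_width: 53.9
finger_force: 30.0
```

Run:
```python
from h import *
o=r.observe(); print(o["ee_pos"],o["eef_rot"])
p,d,C,P=wrist((505,-271),190,29,41,"w5")
P=sel(C,d,(505,-271),60,85,98); print(len(P),rect(P) if len(P)>5 else 0)
plan((577.5,-252.5,50,-75.4))
```

```text
[ 578.32222994 -252.06423166  175.16441023] [-3.14088497e+00 -7.95959650e-06  2.55661890e-01]
7834 mean [ 627.5 -238.7   35. ] medz 35.2 [ 525.5 -265.3] [297.3 158.9] 14.54
0 0
lin [-0.12  0.05 12.52] rot [-0.001 -0.     0.001] deg 0.1
```

View pics/w5.png

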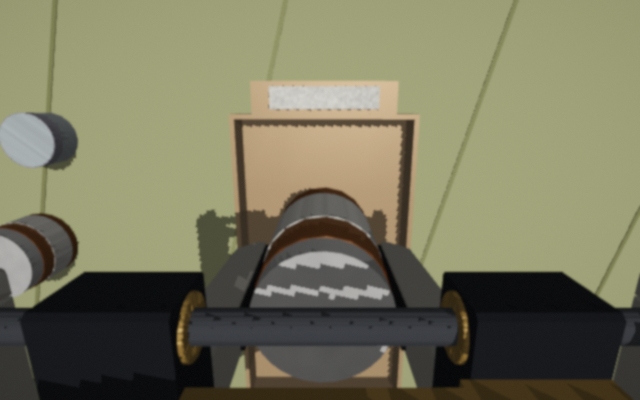

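The jar hangs upright, centred across the carton's flap-side bay (rim columns 235–418). The far edge again gives a carton centre of about (504.8, -270.6). I lower it.

>>> move_arm(claw=[1, 1, 1, 1, 1, 1, 1, 1, 1, 1, 1], linear=[[-0.1, 0, 2], [-0.1, 0, 5], [-0.1, 0, 8], [-0.1, 0, 10], [-0.1, 0, 11], [-0.1, 0, 11.6], [-0.1, 0, 11.9], [-0.1, 0, 12.1], [-0.1, 0, 12.25], [-0.1, 0, 12.35], [-0.1, 0, 12.35]], delta_rot=[[0, 0, 0], [0, 0, 0], [0, 0, 0], [0, 0, 0], [0, 0, 0], [0, 0, 0], [0, 0, 0], [0, 0, 0], [0, 0, 0], [0, 0, 0], [0, 0, 0]])

```text
t: 18.7
ee_pos: [577.2, -253.1, 52.3]
eef_rot: [3.141, -0.0, 0.255]
ft_force: [0.6, 0.1, -3.7]
grip_width: 54.0
finger_force: 30.0
```

>>> move_arm(claw=[1, 1, 1, 1, 1, 1], linear=[[0, 0, 0.05], [0, 0, 0.1], [0, 0, 0.14], [0, 0, 0.18], [0, 0, 0.2], [0, 0, 0.2]], delta_rot=[[0, 0, 0], [0, 0, 0], [0, 0, 0], [0, 0, 0], [0, 0, 0], [0, 0, 0]])

```text
t: 19.3
ee_pos: [577.1, -253.1, 49.9]
eef_rot: [3.142, 0.0, 0.255]
ft_force: [0.1, -0.1, -2.8]
grip_width: 53.4
finger_force: 30.0
```

>>> move_arm(claw=[1, 1, 1, 1], linear=[[0, 0, 0.04], [0, 0, 0.08], [0, 0, 0.08], [0, 0, 0.08]], delta_rot=[[0, 0, 0], [0, 0, 0], [0, 0, 0], [0, 0, 0]])

```text
t: 19.7
ee_pos: [577.1, -253.2, 49.5]
eef_rot: [3.142, -0.0, 0.255]
ft_force: [-1.1, 0.3, 3.4]
grip_width: 53.7
finger_force: 30.0
```

>>> move_arm(claw=[0.41, 0.39, 0.36, 0.3, 0.2, 0.15, 0.15, 0.15, 0.15, 0.15, 0.15, 0.15, 0.15, 0.15], linear=[[0, 0, 0], [0, 0, 0], [0, 0, 0], [0, 0, 0], [0, 0, 0], [0, 0, 0], [0, 0, 0], [0, 0, -1], [0, 0, -3], [0, 0, -6], [0, 0, -10], [0, 0, -14], [0, 0, -15], [0, 0, -15]], delta_rot=[[0, 0, 0], [0, 0, 0], [0, 0, 0], [0, 0, 0], [0, 0, 0], [0, 0, 0], [0, 0, 0], [0, 0, 0], [0, 0, 0], [0, 0, 0], [0, 0, 0], [0, 0, 0], [0, 0, 0], [0, 0, 0]])

```text
t: 21.1
ee_pos: [577.8, -253.4, 201.3]
eef_rot: [3.14, -0.003, 0.255]
ft_force: [1.1, 0.2, 0.0]
grip_width: 78.7
finger_force: 0.0
```

Run:
```python
from h import *
p,d,C,P=wrist((577,-252),50,98,112,"w6")
if len(P)>5: print(cv2.minEnclosingCircle(P[:,:2].astype(np.float32)))
P=sel(C,d,(505,-271),190,29,41); print(rect(P))
plan((453.5,4,200,-75))
```

```text
3562 mean [ 576.9 -251.5  102.3] medz 102.3 [ 576.3 -251.4] [51.7 51.1] 16.01
((576.1767578125, -251.70372009277344), 26.211994171142578)
(array([ 515.9, -267.1]), array([315. , 158.5]), 14.63)
lin [ -5.49 -27.97  -0.05] rot [ 0.    -0.001 -0.007] deg 0.4
```

Tall jar stands within 0.5 mm of the bay centre. Next the squat jar.

>>> move_arm(claw=[0, 0, 0, 0, 0, 0, 0, 0, 0, 0], linear=[[-0.8, -4, 0], [-1.6, -8, 0], [-2.4, -12, 0], [-3.2, -16, 0], [-4, -20, 0], [-4.8, -24, 0], [-5.4, -27.5, 0], [-5.5, -28, 0], [-5.5, -28, 0], [-5.5, -28, 0]], delta_rot=[[0, 0, 0], [0, 0, 0], [0, 0, 0], [0, 0, 0], [0, 0, 0], [0, 0, 0], [0, 0, 0], [0, 0, 0], [0, 0, 0], [0, 0, 0]])

```text
t: 22.15
ee_pos: [453.5, 3.2, 198.8]
eef_rot: [3.141, 0.0, 0.254]
ft_force: [0.1, 0.7, 0.7]
grip_width: 92.8
finger_force: 0.0
```

Run:
```python
from h import *
o=r.observe(); print(o["ee_pos"],o["eef_rot"])
p,d,C,P=wrist((453,4),45,52,68,"w7")
if len(P)>5: print(cv2.minEnclosingCircle(P[:,:2].astype(np.float32)))
P=sel(C,d,(559,4),38,25,40); print(len(P),rect(P) if len(P)>5 else 0)
```

```text
[453.52641439   3.18444467 198.79832935] [3.14070044e+00 3.94468521e-04 2.54364146e-01]
3649 mean [453.3   3.4  60. ] medz 60.0 [452.6   3.1] [59.4 58.8] 12.6
((452.27947998046875, 3.14274525642395), 30.0839900970459)
2368 (array([558.9,   4. ]), array([46.1, 45.8]), 16.0)
```

View pics/w7.png

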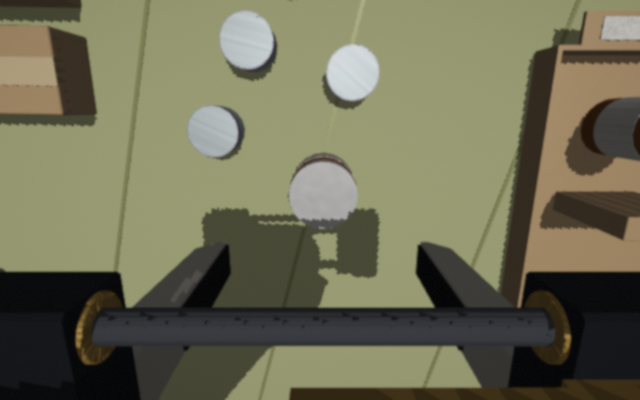

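Squat jar lid at (324,192), centred between the fingers, with the tin I need at (353,72). I descend and grip.

>>> move_arm(claw=[0, 0, 0, 0, 0, 0, 0, 0, 0, 0], linear=[[-0.1, 0, 3], [-0.1, 0, 6], [-0.1, 0, 9], [-0.1, 0, 12], [-0.1, 0, 14], [-0.1, 0, 15.5], [-0.1, 0, 16.5], [-0.1, 0, 17.2], [-0.1, 0, 17.2], [-0.1, 0, 17.2]], delta_rot=[[0, 0, 0], [0, 0, 0], [0, 0, 0], [0, 0, 0], [0, 0, 0], [0, 0, 0], [0, 0, 0], [0, 0, 0], [0, 0, 0], [0, 0, 0]])

```text
t: 23.2
ee_pos: [452.6, 2.6, 27.0]
eef_rot: [3.141, 0.0, 0.253]
ft_force: [-0.5, 0.6, 0.9]
grip_width: 93.1
finger_force: 0.0
```

>>> move_arm(claw=[1, 1, 1, 1, 1, 1, 1, 1, 1, 1], linear=[[0, 0, 0], [0, 0, 0], [0, 0, 0], [0, 0, 0], [0, 0, 0], [0, 0, 0], [0, 0, 0], [0, 0, 0], [0, 0, 0], [0, 0, 0]], delta_rot=[[0, 0, 0], [0, 0, 0], [0, 0, 0], [0, 0, 0], [0, 0, 0], [0, 0, 0], [0, 0, 0], [0, 0, 0], [0, 0, 0], [0, 0, 0]])

```text
t: 24.2
ee_pos: [452.5, 3.7, 27.3]
eef_rot: [3.142, -0.001, 0.255]
ft_force: [-0.1, 0.2, 5.5]
grip_width: 61.6
finger_force: 30.0
```

>>> move_arm(claw=[1, 1, 1, 1, 1, 1, 1, 1, 1, 1], linear=[[0, 0, -0.3], [0, 0, -0.8], [0, 0, -2], [0, 0, -4], [0, 0, -6.5], [0, 0, -9], [0, 0, -11.5], [0, 0, -13], [0, 0, -13], [0, 0, -13]], delta_rot=[[0, 0, 0], [0, 0, 0], [0, 0, 0], [0, 0, 0], [0, 0, 0], [0, 0, 0], [0, 0, 0], [0, 0, 0], [0, 0, 0], [0, 0, 0]])

```text
t: 25.2
ee_pos: [452.0, 4.2, 157.0]
eef_rot: [-3.141, -0.0, 0.256]
ft_force: [0.3, -0.8, -2.5]
grip_width: 61.2
finger_force: 30.0
```

Run:
```python
from h import *
plan((432.2,-289.8,157,-75.4))
```

```text
lin [-9.350e+00  2.795e+01 -2.000e-02] rot [-0.    -0.     0.001] deg 0.1
```

>>> move_arm(claw=[1, 1, 1, 1, 1, 1, 1, 1, 1, 1, 1, 1, 1, 1, 1, 1], linear=[[-0.3, 0.8, 0], [-0.8, 2.4, 0], [-1.6, 4.7, 0], [-2.4, 7.1, 0], [-3.2, 9.5, 0], [-4, 11.9, 0], [-4.8, 14.3, 0], [-5.6, 16.7, 0], [-6.4, 19.1, 0], [-7.2, 21.5, 0], [-8, 24, 0], [-8.7, 26, 0], [-9.2, 27.4, 0], [-9.35, 27.95, 0], [-9.35, 27.95, 0], [-9.35, 27.95, 0]], delta_rot=[[0, 0, 0], [0, 0, 0], [0, 0, 0], [0, 0, 0], [0, 0, 0], [0, 0, 0], [0, 0, 0], [0, 0, 0], [0, 0, 0], [0, 0, 0], [0, 0, 0], [0, 0, 0], [0, 0, 0], [0, 0, 0], [0, 0, 0], [0, 0, 0]])

```text
t: 26.8
ee_pos: [431.9, -289.7, 156.6]
eef_rot: [-3.14, 0.001, 0.255]
ft_force: [-0.5, 0.2, -3.2]
grip_width: 61.3
finger_force: 30.0
```

Run:
```python
from h import *
o=r.observe(); print(o["ee_pos"],o["eef_rot"],o["joint_positions"])
plan((432.2,-289.8,33,-75.4))
```

```text
[ 431.87741744 -289.67806384  156.57855018] [-3.14035591e+00  7.13615520e-04  2.54815148e-01] [ 0.0139273   0.52940622  0.68419897  2.15314154 -0.5624192   0.6422862
 -0.22077472]
lin [ 0.04  0.04 12.36] rot [-0.001  0.001 -0.   ] deg 0.1
```

Position is on target. I lower gently; contact is expected near TCP z = 31.

>>> move_arm(claw=[1, 1, 1, 1, 1, 1, 1, 1, 1, 1, 1], linear=[[0, 0, 2], [0, 0, 5], [0, 0, 8], [0, 0, 10], [0, 0, 11], [0, 0, 11.6], [0, 0, 11.9], [0, 0, 12.1], [0, 0, 12.25], [0, 0, 12.35], [0, 0, 12.35]], delta_rot=[[0, 0, 0], [0, 0, 0], [0, 0, 0], [0, 0, 0], [0, 0, 0], [0, 0, 0], [0, 0, 0], [0, 0, 0], [0, 0, 0], [0, 0, 0], [0, 0, 0]])

```text
t: 27.9
ee_pos: [432.5, -290.4, 33.9]
eef_rot: [3.141, -0.0, 0.255]
ft_force: [0.2, -0.6, -3.3]
grip_width: 61.5
finger_force: 30.0
```

>>> move_arm(claw=[1, 1, 1, 1, 1, 1], linear=[[0, 0, 0.05], [0, 0, 0.1], [0, 0, 0.14], [0, 0, 0.18], [0, 0, 0.2], [0, 0, 0.2]], delta_rot=[[0, 0, 0], [0, 0, 0], [0, 0, 0], [0, 0, 0], [0, 0, 0], [0, 0, 0]])

```text
t: 28.5
ee_pos: [432.2, -290.3, 31.6]
eef_rot: [-3.142, 0.0, 0.255]
ft_force: [-0.0, -0.3, -3.1]
grip_width: 61.1
finger_force: 30.0
```

>>> move_arm(claw=[1, 1, 1, 1, 1], linear=[[0, 0, 0.04], [0, 0, 0.07], [0, 0, 0.1], [0, 0, 0.1], [0, 0, 0.1]], delta_rot=[[0, 0, 0], [0, 0, 0], [0, 0, 0], [0, 0, 0], [0, 0, 0]])

```text
t: 29.0
ee_pos: [432.3, -290.3, 31.3]
eef_rot: [3.142, -0.001, 0.255]
ft_force: [-1.8, 2.1, 9.0]
grip_width: 61.6
finger_force: 30.0
```

>>> move_arm(claw=[0.34, 0.32, 0.29, 0.25, 0.18, 0.15, 0.15, 0.15, 0.15, 0.15, 0.15, 0.15, 0.15, 0.15], linear=[[0, 0, -0.05], [0, 0, -0.05], [0, 0, -0.05], [0, 0, -0.05], [0, 0, -0.05], [0, 0, -0.05], [0, 0, -0.05], [0, 0, -1], [0, 0, -3], [0, 0, -6], [0, 0, -10], [0, 0, -14], [0, 0, -17], [0, 0, -17]], delta_rot=[[0, 0, 0], [0, 0, 0], [0, 0, 0], [0, 0, 0], [0, 0, 0], [0, 0, 0], [0, 0, 0], [0, 0, 0], [0, 0, 0], [0, 0, 0], [0, 0, 0], [0, 0, 0], [0, 0, 0], [0, 0, 0]])

```text
t: 30.4
ee_pos: [433.4, -291.4, 204.6]
eef_rot: [3.138, -0.005, 0.255]
ft_force: [0.2, 0.2, -0.5]
grip_width: 78.8
finger_force: 0.0
```

Run:
```python
from h import *
o=r.observe(); print(o["ee_pos"],o["eef_rot"])
p,d,C,P=wrist((432,-290),48,57,72,"w8")
if len(P)>5: print(cv2.minEnclosingCircle(P[:,:2].astype(np.float32)))
P=sel(C,d,(505,-271),190,29,41); print(rect(P))
P=sel(C,d,(505,-271),60,85,110); print(rect(P))
plan((559.2,4,160,-75.4))
```

```text
[ 433.39876748 -291.44149973  204.55316784] [ 3.13806773 -0.00471862  0.25460987]
3578 mean [ 431.9 -288.4   62.1] medz 62.1 [ 431.3 -288.8] [59.5 59.1] 12.76
((431.0277404785156, -288.62835693359375), 30.07099151611328)
(array([ 476.5, -277.1]), array([231.5, 158.5]), 14.64)
(array([ 528.3, -263.5]), array([79.9, 70.7]), -75.37)
lin [ 19.63 -25.32   4.29] rot [ 0.002 -0.003  0.   ] deg 0.2
```

View pics/w8.png

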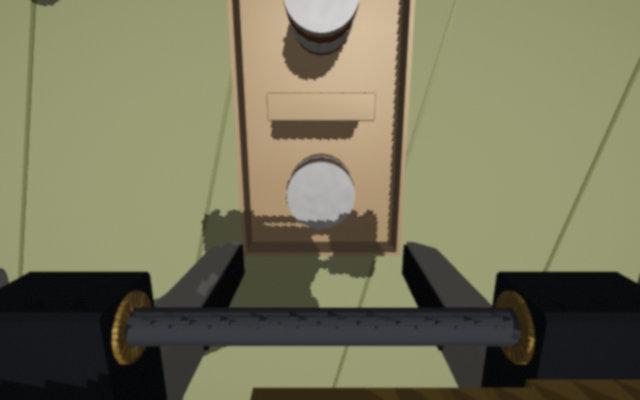

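Spacer (267–375, 93–120) and both jars stand centred; the squat jar is within 0.3 mm of its bay centre. Next the tin.

>>> move_arm(claw=[0.15, 0.15, 0.15, 0.15, 0.15, 0.15, 0.15, 0.15, 0.15, 0.15, 0.15, 0.15], linear=[[2.5, -3.2, 0], [5, -6.4, 0], [7.5, -9.6, 0], [10, -12.9, 0], [12.5, -16.1, 0], [15, -19.3, 1], [17.5, -22.5, 3], [19.3, -24.9, 5], [19.7, -25.4, 5.5], [19.7, -25.4, 5.5], [19.7, -25.4, 5.5], [19.7, -25.4, 5.5]], delta_rot=[[0, 0, 0], [0, 0, 0], [0, 0, 0], [0, 0, 0], [0, 0, 0], [0, 0, 0], [0, 0, 0], [0, 0, 0], [0, 0, 0], [0, 0, 0], [0, 0, 0], [0, 0, 0]])

```text
t: 31.65
ee_pos: [558.6, 3.4, 146.3]
eef_rot: [3.141, -0.001, 0.252]
ft_force: [0.1, -0.3, -0.5]
grip_width: 79.2
finger_force: 0.0
```

Run:
```python
from h import *
o=r.observe(); print(o["ee_pos"],o["eef_rot"])
p,d,C,P=wrist((559,4),38,26,40,"w9")
if len(P)>5: print(cv2.minEnclosingCircle(P[:,:2].astype(np.float32)))
c,s,a=rect(P); plan((*c,7,-75.4))
```

```text
[558.62331546   3.37480743 146.34594109] [ 3.14113710e+00 -6.39877843e-04  2.52264338e-01]
2569 mean [559.9   5.   31.9] medz 32.0 [559.    4.8] [46.5 45.5] 14.28
((558.959716796875, 4.525757312774658), 23.500473022460938)
lin [ 0.04 -0.12 13.94] rot [ 0.    -0.001 -0.002] deg 0.1
```

View pics/w9.png

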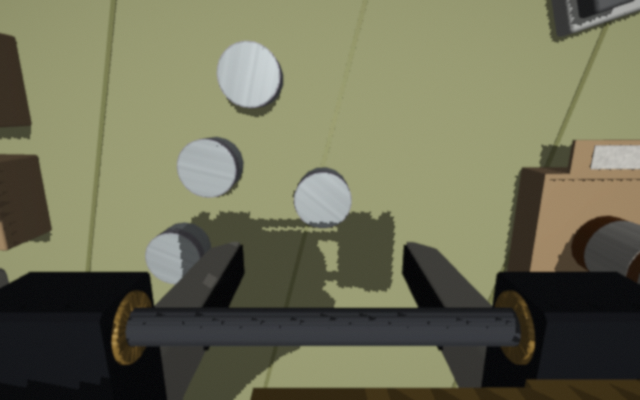

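The view confirms the tin at (322,198) is the rightmost of the four, clear of its neighbours. I descend and grip.

>>> move_arm(claw=[0.15, 0.15, 0.15, 0.15, 0.15, 0.15, 0.15, 0.15, 0.15], linear=[[0, -0.1, 3], [0, -0.1, 6], [0, -0.1, 9], [0, -0.1, 11], [0, -0.1, 12.5], [0, -0.1, 13.3], [0, -0.1, 13.9], [0, -0.1, 13.9], [0, -0.1, 13.9]], delta_rot=[[0, 0, 0], [0, 0, 0], [0, 0, 0], [0, 0, 0], [0, 0, 0], [0, 0, 0], [0, 0, 0], [0, 0, 0], [0, 0, 0]])

```text
t: 32.6
ee_pos: [559.0, 5.9, 7.3]
eef_rot: [3.141, -0.001, 0.255]
ft_force: [0.7, 0.4, 0.2]
grip_width: 78.9
finger_force: 0.0
```

>>> move_arm(claw=[1, 1, 1, 1, 1, 1, 1, 1, 1, 1], linear=[[0, 0, 0], [0, 0, 0], [0, 0, 0], [0, 0, 0], [0, 0, 0], [0, 0, 0], [0, 0, 0], [0, 0, 0], [0, 0, 0], [0, 0, 0]], delta_rot=[[0, 0, 0], [0, 0, 0], [0, 0, 0], [0, 0, 0], [0, 0, 0], [0, 0, 0], [0, 0, 0], [0, 0, 0], [0, 0, 0], [0, 0, 0]])

```text
t: 33.6
ee_pos: [558.8, 6.0, 6.8]
eef_rot: [3.141, -0.0, 0.255]
ft_force: [-0.5, -0.8, 5.3]
grip_width: 45.4
finger_force: 30.0
```

>>> move_arm(claw=[1, 1, 1, 1, 1, 1, 1, 1, 1, 1], linear=[[0, 0, -0.3], [0, 0, -1], [0, 0, -3], [0, 0, -6], [0, 0, -9], [0, 0, -12], [0, 0, -14], [0, 0, -15], [0, 0, -15], [0, 0, -15]], delta_rot=[[0, 0, 0], [0, 0, 0], [0, 0, 0], [0, 0, 0], [0, 0, 0], [0, 0, 0], [0, 0, 0], [0, 0, 0], [0, 0, 0], [0, 0, 0]])

```text
t: 34.6
ee_pos: [558.2, 6.5, 156.0]
eef_rot: [-3.141, 0.001, 0.255]
ft_force: [0.3, -0.3, -0.9]
grip_width: 46.0
finger_force: 30.0
```

Run:
```python
from h import *
plan((432.2,-290.2,157,-75.4))
```

```text
lin [-19.68  25.53  -0.09] rot [-0.     0.001  0.   ] deg 0.1
```

>>> move_arm(claw=[1, 1, 1, 1, 1, 1, 1, 1, 1, 1, 1, 1, 1, 1, 1, 1], linear=[[-0.7, 0.9, 0], [-2, 2.6, 0], [-3.7, 4.8, 0], [-5.5, 7.1, 0], [-7.3, 9.5, 0], [-9.1, 11.8, 0], [-10.9, 14.1, 0], [-12.7, 16.5, 0], [-14.5, 18.8, 0], [-16.3, 21.1, 0], [-18, 23.3, 0], [-19, 24.6, 0], [-19.5, 25.3, 0], [-19.65, 25.5, 0], [-19.65, 25.5, 0], [-19.65, 25.5, 0]], delta_rot=[[0, 0, 0], [0, 0, 0], [0, 0, 0], [0, 0, 0], [0, 0, 0], [0, 0, 0], [0, 0, 0], [0, 0, 0], [0, 0, 0], [0, 0, 0], [0, 0, 0], [0, 0, 0], [0, 0, 0], [0, 0, 0], [0, 0, 0], [0, 0, 0]])

```text
t: 36.2
ee_pos: [433.0, -289.3, 156.3]
eef_rot: [-3.141, 0.0, 0.256]
ft_force: [-0.5, -0.4, 0.0]
grip_width: 45.8
finger_force: 30.0
```

Run:
```python
from h import *
o=r.observe(); print(o["ee_pos"],o["eef_rot"])
plan((432.2,-290.2,74,-75.4))
```

```text
[ 433.02157143 -289.29638761  156.34664349] [-3.14088500e+00  2.28576171e-04  2.56003554e-01]
lin [-0.1   0.07  8.23] rot [-0.001  0.     0.001] deg 0.1
```

>>> move_arm(claw=[1, 1, 1, 1, 1, 1, 1, 1, 1], linear=[[0, 0, 2], [0, 0, 4], [0, 0, 6], [0, 0, 7], [0, 0, 7.6], [0, 0, 7.9], [0, 0, 8.1], [0, 0, 8.2], [0, 0, 8.2]], delta_rot=[[0, 0, 0], [0, 0, 0], [0, 0, 0], [0, 0, 0], [0, 0, 0], [0, 0, 0], [0, 0, 0], [0, 0, 0], [0, 0, 0]])

```text
t: 37.1
ee_pos: [433.0, -290.3, 75.0]
eef_rot: [3.141, -0.001, 0.255]
ft_force: [0.4, -0.4, -0.8]
grip_width: 45.3
finger_force: 30.0
```

>>> move_arm(claw=[1, 1, 1, 1, 1, 1], linear=[[0, 0, 0.05], [0, 0, 0.1], [0, 0, 0.15], [0, 0, 0.2], [0, 0, 0.2], [0, 0, 0.2]], delta_rot=[[0, 0, 0], [0, 0, 0], [0, 0, 0], [0, 0, 0], [0, 0, 0], [0, 0, 0]])

```text
t: 37.7
ee_pos: [432.7, -290.2, 72.6]
eef_rot: [-3.142, 0.0, 0.255]
ft_force: [0.2, 0.2, -0.4]
grip_width: 45.5
finger_force: 30.0
```

>>> move_arm(claw=[1, 1, 1, 1, 1], linear=[[0, 0, 0.06], [0, 0, 0.1], [0, 0, 0.14], [0, 0, 0.16], [0, 0, 0.16]], delta_rot=[[0, 0, 0], [0, 0, 0], [0, 0, 0], [0, 0, 0], [0, 0, 0]])

```text
t: 38.2
ee_pos: [432.8, -290.2, 71.0]
eef_rot: [-3.142, 0.0, 0.255]
ft_force: [-0.8, -0.7, -0.6]
grip_width: 45.4
finger_force: 30.0
```

>>> move_arm(claw=[1, 1, 1], linear=[[0, 0, 0.04], [0, 0, 0.06], [0, 0, 0.06]], delta_rot=[[0, 0, 0], [0, 0, 0], [0, 0, 0]])

```text
t: 38.5
ee_pos: [432.8, -290.2, 70.8]
eef_rot: [3.142, -0.0, 0.255]
ft_force: [-1.1, 0.6, 4.8]
grip_width: 45.3
finger_force: 30.0
```

Contact. I release and rise.

>>> move_arm(claw=[0.5, 0.48, 0.45, 0.4, 0.35, 0.3, 0.3, 0.3, 0.3, 0.3, 0.3, 0.3, 0.3, 0.3], linear=[[0, 0, 0], [0, 0, 0], [0, 0, 0], [0, 0, 0], [0, 0, 0], [0, 0, 0], [0, 0, 0], [0, 0, -1], [0, 0, -3], [0, 0, -6], [0, 0, -10], [0, 0, -13], [0, 0, -13], [0, 0, -13]], delta_rot=[[0, 0, 0], [0, 0, 0], [0, 0, 0], [0, 0, 0], [0, 0, 0], [0, 0, 0], [0, 0, 0], [0, 0, 0], [0, 0, 0], [0, 0, 0], [0, 0, 0], [0, 0, 0], [0, 0, 0], [0, 0, 0]])

```text
t: 39.9
ee_pos: [433.1, -289.9, 201.2]
eef_rot: [3.141, -0.002, 0.255]
ft_force: [0.5, 0.8, -0.5]
grip_width: 64.9
finger_force: 0.0
```

Run:
```python
from h import *
o=r.observe(); print(o["ee_pos"],o["eef_rot"],o["grip_width"])
p,d,C,P=wrist((432,-290),48,90,103,"w10")
if len(P)>5: print(cv2.minEnclosingCircle(P[:,:2].astype(np.float32)))
P=sel(C,d,(432,-290),48,60,68); print(cv2.minEnclosingCircle(P[:,:2].astype(np.float32)))
p,d=r.capture("scene"); save("scene2",p[100:220,210:390].repeat(4,0).repeat(4,1))
```

```text
[ 433.06745303 -289.93466109  201.23003082] [ 3.14096772e+00 -1.61406464e-03  2.55471044e-01] 64.87318890672893
2709 mean [ 432.5 -288.9   95.1] medz 95.1 [ 431.9 -289. ] [46.4 46.1] -76.16
((431.7594299316406, -289.1377258300781), 23.434913635253906)
((431.18145751953125, -289.2066345214844), 29.99562644958496)
```

View pics/w10.png

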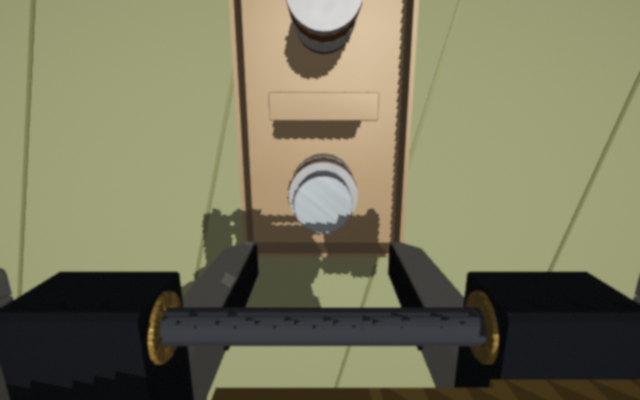

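View pics/scene2.png

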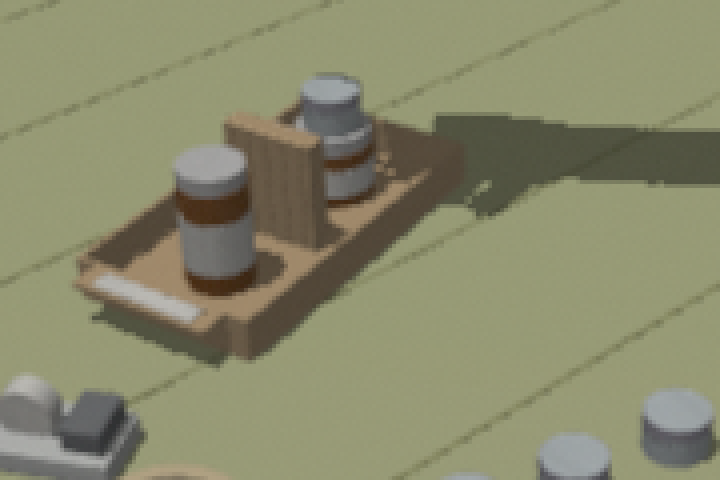

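The scene crop shows the tall jar on the flap side, the spacer upright in the middle, and the tin on the squat jar, centred to about 0.6 mm. The gripper is clear of everything.

```bash
python3 -c "
from plant import r
print(r.finish_job())"
```

```text
the job is handed in; nothing more can be done
None
```

The job is handed in: the spacer stands squarely across the middle of the carton, the tall jar is centred in the flap-side bay, and the squat jar is centred in the other bay with the rightmost tin centred on top. It was done in the order asked, took about 40 s, and the last pictures show everything upright.

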